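# Return a pin gauge through the feed chute flap

### The job

Without gripping or lifting it, push the grey steel pin gauge with your fingertips along its lane, through the orange swing flap and off the end of the lane so that it drops into the return tray behind. Slide it steadily, do not flick it; then draw your fingers back out so that the flap swings shut behind it. Leave the caliper, the bottle and the stamp around the chute where they are.

Things in the scene. Friction and masses are not known exactly. Their poses are not given: they have to be found in the camera images.
- chute: Blue and aluminium feed chute, fixed to the bench, 281 long (y). Origin at bench level (z 0) below the shut flap's near face; its +y is the pushing direction (about to the robot's left, up to 0.3 rad off), z up. The flat feed bed, 60 wide, top at z = 26, runs from y = -165 to +4, where it steps down to the tray. Points given below are in this frame, in mm.
- chute_lane (a point): Middle of the open start of the lane on the bed, at y = -165, z = 26. Two guide ribs, 4 high above the bed, at x = -11 to -8 and 8 to 11, run from here to y = -17 and keep the gauge straight. Nothing else stands on the bed or beside it before the gate.
- chute_gate (a point): Point midway between the flap's two hinge pins, at y = -5, z = 75 of the chute. Upright ears carry the pins at x = +-64 to 68, y = -22 to 4, up to z = 80; between them the gate is open at the top, 112 clear between the flap's arms, so shut fingers coming from above can move along through it.
- flap (a joint): Orange swing flap: plate 122 wide, 18 high, 3 thick, 35 g, on an arm at each side (112 clear between them) from pins along the chute's x. 0 = shut, plate upright at y = 0 to 3, z = 29 to 47; grows as its lower edge swings to +y and up, to 1.6 rad. Opens with well under 1 N, pushed by the gauge itself; falls shut by its weight unless a gauge lying on the bed or a finger holds it.
- flap_edge (a point): Middle of the lower edge of the flap's near face (the face towards the lane); at y = 0, z = 29 of the chute when shut.
- chute_step (a point): Middle of the step that ends the feed bed, at y = 4, z = 26. The gauge drops into the tray once its rear end is past it, so the front of the fingers follows it 6 to 18 past the shut flap's plane (23 at most, where upright fingers jam on the flap's upper edge); the flap may then lean on them until they withdraw.
- chute_tray (a point): Middle of the tray floor, at y = 59, z = 8 of the chute. Tray inside: x -38 to 38, y 4 to 113, sides up to z = 26. A clear hood, top at z = 53, covers it from y = 55 to 116; the gauge slides in below it.
- gauge: Grey steel pin gauge with a thick knurled middle and thinner ends (to the touch a plain bar all along), 13 wide (x), 78 long (y), 13 high, 30 to 65 g, lying between the guide ribs with its long axis along the lane. Origin in the middle of its underside: the ends are 39 either way along its y. It starts with its origin at y = -98 to -52 of the chute, z = 26.
- caliper: Digital caliper, 67 x 201 x 16, lying on the bench between the robot and the chute. Leave alone.
- solvent_bottle: White pump bottle, 60 in diameter, 136 tall, standing beyond the tray end. Origin under its middle. Leave alone.
- qc_stamp: Wooden-handled stamp, 26 x 34 x 64, standing upright between the robot and the right part of the chute. Origin under its middle. Leave alone.

How it is judged:
By the outcome, as a careful person would: the job done as asked, in the order asked, and still so for the second after the job is handed in, with the robot touching nothing.
It also fails if it takes over 38 s, if anything falls off the work surface, if the arm or the gripper's body presses on something with over 40 N, if the wrist force passes 120 N, or if a joint passes its speed limit or range.

### The arm

A 7-joint arm with a two-finger parallel gripper is mounted at the origin on the work surface; the furniture and walls round the work are solid. World frame = base frame: x ahead of the robot, y to its left, z up, the work surface at z = 0. Lengths are in m, angles in rad, forces in N, time in s.
With the tool pointing down it reaches from about 0.4 to 0.85 m from the base axis. Payload 10.4 kg.
Tool frame: the origin (TCP) lies on the centre line of the jaws, within the pads' length; the fingertips stand 25 mm ahead of it and the grasp point (between the pads) lies 6 mm ahead of it; z points along the fingers, x is the direction in which the jaws open and shut, and the axes are right-handed (so a half turn about z gives the same grasp; the last joint's range is limited). The gripper opens to 87 mm and grips with 3 to 60 N. Pads are 19 mm wide; open, the fingers measure 117 mm over their backs; the gripper's body (75 mm by 190 mm) begins 51 mm behind the grasp point.
Start: joints at [-1.138, 0.332, -0.065, 1.46, 0.022, 1.35, -0.088], TCP at [0.275, 0.561, 0.248] pointing down, gripper open.
Joint ranges: [-2.6, 2.6], [-0.5, 2.12], [-1.47, 1.34], [0.16, 2.42], [-1.27, 4.41], [0.06, 2.06], [-2.6, 2.6]. Speed limits (rad/s): [2.22, 2.22, 2.79, 2.79, 3.14, 3.14, 3.14].

### API

Orientations are given as a rotation vector (axis times angle).
In Python, from station import robot gives the robot as it stands.
- The arm moves only by the shell command python3 -m inch 'ROWS' [OPENING] [FORCE]. ROWS is JSON, one flat list of numbers, 4 for each row, row after row: the shift along the world's x, y, z in cm, then the turn about the world's z in degrees. In form: [tx, ty, tz, turn, tx, ty, tz, turn, ...]. A call has exactly 5 rows; each row shifts and turns the commanded pose from where the row before left it; what a row does not reach is not made up. A row lasts 1/10 s, in which the tool goes at most 50 mm and 8.59 degrees, less where a joint would pass 70% of its speed; a pose out of reach is approached as far as the arm can. A call is refused whole if a number of a shift passes 5 or a number of a turn 8.59, either way. A call with a gripper value outside its range is refused whole. OPENING is the closure in counts, from 0 (fully open) to 255 (shut), set as the call begins (- or left out, the last holds). The fingers move at their own pace and stop on an object; FORCE is the grip in N (left out, the last holds). Time passes only in rows, so rows that do not move let the fingers close, or fill a call up. It gives the time, the measured TCP pose, the force and the opening at its end, in the units of the state.
- robot.read_state(): the state, without advancing time (a new reading comes with each control period).
- robot.get_image(name): name is "scene" or "top" or "wrist"; returns the picture (384x512x3 uint8, red, green, blue); there is no depth.
- robot.calibration(name): a dict with "camera_matrix" (3x3 intrinsics, pixels), "k1" (the pictures are not rectified: a ray, as slopes to the right and down, at radius r is drawn at 1 + k1 r^2 times it, then the intrinsics apply), "extrinsics" (4x4, takes a point from world to camera coordinates). Camera axes: x right, y down, z forward; pixel columns grow to the right and rows downward; lengths in m; the calibration is good to about 2 mm. A picture is of the moment at which its call begins: read the wrist's pose just before it. calibration takes no time and is no camera call; for the wrist camera it gives the pose at the moment of the call.
- robot.job_done(): hands the job in, once; it reports no verdict.
The state is a dict: "time_s": time; "qpos": joint angles; "qd": joint speeds; "joint_efforts": joint torques, N m; "ee_pos": TCP position; "orientation": TCP orientation; "force": force on the tool from outside, world axes, zero at the start; "wrist_torque": the same for the moment, N m; "finger_gap": opening from 0.0 (shut) to 1.0 (fully open).
Only numpy, scipy, OpenCV 4.12 (cv2) and the standard library are available. Lean on these libraries where they do the work, as an engineer would, in place of code of your own. Each camera call takes 0.05 s, during which the arm holds its last target.

## Working session

There is one attempt and no reset: what is moved stays moved. The work goes in short steps, Python scripts to look and compute and a shell command to move; the robot and the scene stay as the last step left them, time stands still between calls to the robot, and variables do not carry over. Pictures are saved under pics/ and viewed, and the job is handed in when it is done.

```bash
ls; mkdir -p pics
python3 - <<'E'
from station import robot
import cv2
s=robot.read_state();print(s)
for n in ("scene","top"):
    im=robot.get_image(n);cv2.imwrite(f"pics/{n}0.png",im[:,:,::-1])
    c=robot.calibration(n);print(n,c)
E
```

```text
pics
{'time_s': 0.0, 'qpos': array([-1.13761654,  0.33286931, -0.06472828,  1.46093386,  0.02159773,
        1.34988998, -0.08850239]), 'qd': array([-1.24497335e-03, -2.51174218e-05,  1.07494532e-04, -1.64080276e-03,
        8.20003910e-04, -1.29170403e-03, -1.25968787e-05]), 'joint_efforts': array([-1.16248997e-03, -6.23257756e+01,  2.37811042e-02, -3.89903247e+01,
       -6.14690362e-02,  3.96191992e-02,  1.38557498e-04]), 'ee_pos': array([0.27493672, 0.5608932 , 0.24675914]), 'orientation': array([ 2.66517404e+00,  1.66177551e+00, -1.82658682e-03]), 'force': array([ 0.34367885, -0.53706656, -0.59186022]), 'wrist_torque': array([-0.01877235, -0.00157736, -0.04350351]), 'finger_gap': 0.9976266246011735}
scene {'camera_matrix': array([[423.30962451,   0.        , 257.76598743],
       [  0.        , 423.30962451, 198.74428418],
       [  0.        ,   0.        ,   1.        ]]), 'k1': 0.05353619785784213, 'extrinsics': array([[ 8.77161020e-01, -4.80196260e-01, -3.09781633e-04,
        -3.22022865e-01],
       [-2.17376740e-01, -3.96500590e-01, -8.91927483e-01,
         1.83431399e-01],
       [ 4.28177413e-01,  7.82431360e-01, -4.52178360e-01,
         8.67225670e-01],
       [ 0.00000000e+00,  0.00000000e+00,  0.00000000e+00,
         1.00000000e+00]])}
top {'camera_matrix': array([[364.60876783,   0.        , 255.71860549],
       [  0.        , 364.60876783, 196.35635455],
       [  0.        ,   0.        ,   1.        ]]), 'k1': -0.08893353702205087, 'extrinsics': array([[-0.02862804, -0.99933212, -0.02271003,  0.12084999],
       [-0.98585026,  0.03198124, -0.16454931,  0.4239889 ],
       [ 0.1651657 ,  0.01767796, -0.98610739,  0.90041589],
       [ 0.        ,  0.        ,  0.        ,  1.        ]])}
```

View pics/scene0.png

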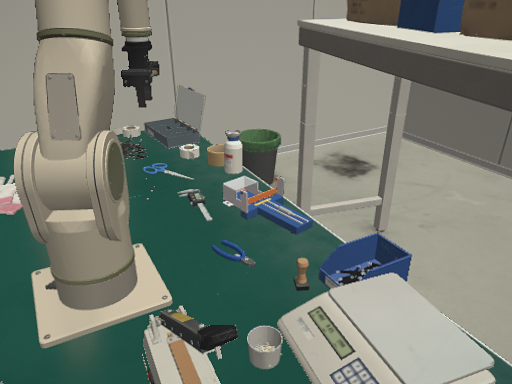

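View pics/top0.png

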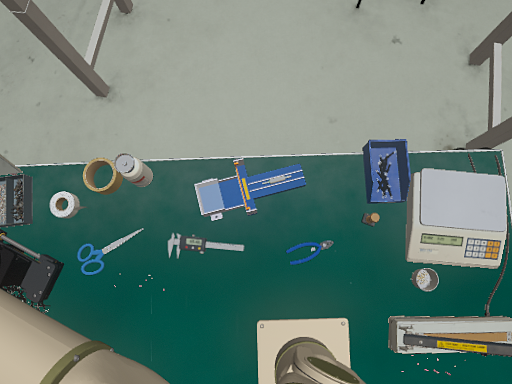

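Run:
```python
import cv2
im=cv2.imread("pics/top0.png")[145:230,180:320]
cv2.imwrite("pics/top0z.png",cv2.resize(im,None,fx=5.7,fy=5.7,interpolation=cv2.INTER_CUBIC))
im=cv2.imread("pics/scene0.png")[165:240,210:325]
cv2.imwrite("pics/scene0z.png",cv2.resize(im,None,fx=6.9,fy=6.9,interpolation=cv2.INTER_CUBIC))
```

```text
(no output)
```

View pics/top0z.png

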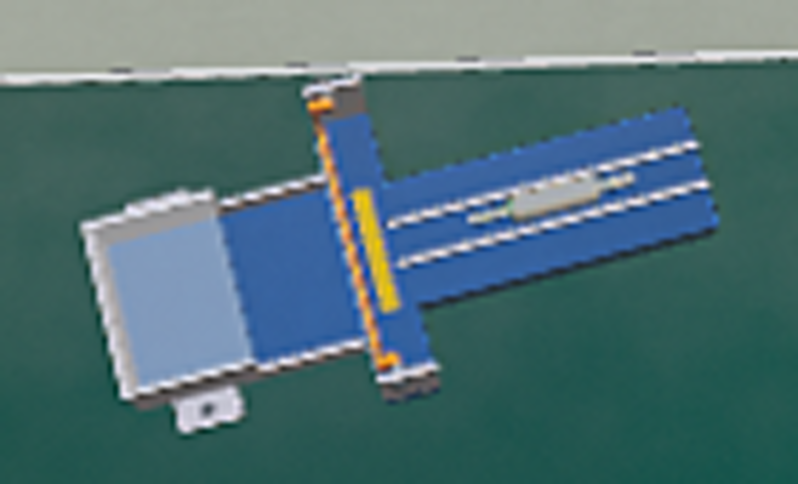

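View pics/scene0z.png

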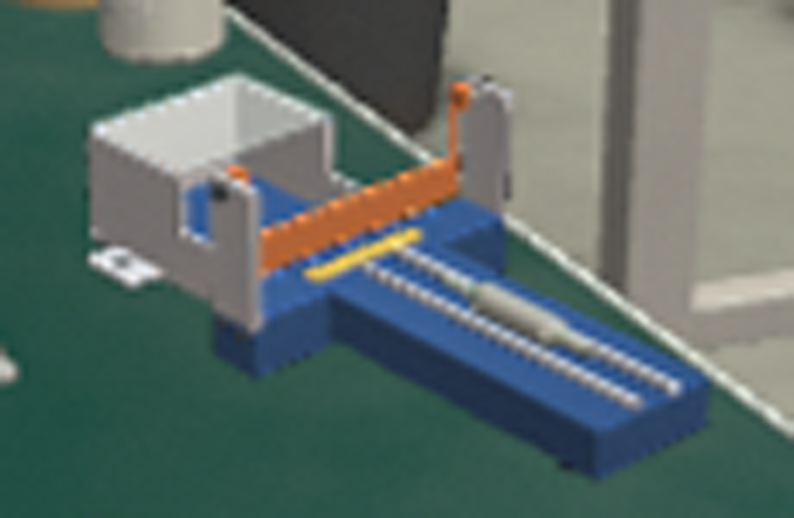

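```bash
cat > h.py <<'E'
import numpy as np,cv2
from scipy.optimize import least_squares
def proj(c,P):
    P=np.atleast_2d(P);E=c["extrinsics"];q=P@E[:3,:3].T+E[:3,3]
    s=q[:,:2]/q[:,2:];r2=(s**2).sum(1,keepdims=True);s=s*(1+c["k1"]*r2)
    K=c["camera_matrix"];return s*[K[0,0],K[1,1]]+K[:2,2]
def ch2w(p,P):
    P=np.atleast_2d(P)/1000;c,s=np.cos(p[2]),np.sin(p[2])
    return np.c_[p[0]+c*P[:,0]-s*P[:,1],p[1]+s*P[:,0]+c*P[:,1],P[:,2]]
E
cat > fit.py <<'E'
from h import *
from station import robot
ct,cs=robot.calibration("top"),robot.calibration("scene")
zt=lambda u,v:((u+.5)/5.7-.5+180,(v+.5)/5.7-.5+145)
zs=lambda u,v:((u+.5)/6.9-.5+210,(v+.5)/6.9-.5+165)
T=[((30,-165,26),(683,108)),((-30,-165,26),(717,230)),((9.5,-165,30),(697,146)),((-9.5,-165,30),(709,184)),((9.5,-17,30),(390,224)),((-9.5,-17,30),(401,264))]
S=[((30,-165,26),(708,380)),((-30,-165,26),(600,428)),((-30,-165,0),(597,478)),((9.5,-165,30),(678,387)),((-9.5,-165,30),(640,402))]
def res(p,both=True):
    a=proj(ct,ch2w(p,[x for x,_ in T]))-[zt(*u) for _,u in T]
    b=proj(cs,ch2w(p,[x for x,_ in S]))-[zs(*u) for _,u in S]
    return a,b
for w in (0,1):
    r=least_squares(lambda p:np.r_[res(p)[0].ravel(),w*res(p)[1].ravel()],[.55,.1,.1])
    print(w,r.x,np.round(res(r.x)[0],1).tolist(),np.round(res(r.x)[1],1).tolist())
np.save("pose.npy",r.x)
for v,c,z,pts in(("top",ct,zt,[(633,179),(470,218)]),("scene",cs,zs,[(470,285),(597,350)])):
  for u in pts:
    g=least_squares(lambda q:(proj(c,ch2w(r.x,[q[0],q[1],32.5]))-z(*u)).ravel(),[0,-80]);print(v,u,g.x)
print("lane",ch2w(r.x,[[0,-165,26],[0,0,29],[0,4,26]]))
E
python3 fit.py
```

```text
0 [0.44858486 0.14342707 0.22169411] [[0.5, -0.4], [0.7, -0.2], [0.3, -0.1], [0.1, 0.1], [-0.7, 0.2], [-0.8, 0.2]] [[-1.1, 0.1], [-2.1, 1.2], [-2.1, 3.0], [-2.3, 0.4], [-2.0, 0.7]]
1 [0.44873104 0.14267316 0.24006667] [[0.2, -1.4], [0.8, -1.4], [0.2, -1.2], [0.2, -1.0], [-0.5, 0.1], [-0.5, -0.0]] [[-0.3, -0.3], [-0.9, 1.0], [-0.9, 2.8], [-1.3, 0.1], [-0.9, 0.5]]
top (633, 179) [  -0.91645184 -130.66329471]
top (470, 218) [  1.64482088 -54.12647316]
scene (470, 285) [  8.92809628 -63.76054823]
scene (597, 350) [   7.24747878 -131.54141223]
lane [[ 0.48796266 -0.017595    0.026     ]
 [ 0.44873104  0.14267316  0.029     ]
 [ 0.44777998  0.14655844  0.026     ]]
```

```bash
python3 -m inch '[1.5,-4.7,0,-5, 1.5,-4.7,0,-5, 1.5,-4.7,0,-5, 1.5,-4.7,0,-5, 1.5,-4.7,0,-5]' 255 20; python3 -m inch '[1.5,-4.7,0,-5, 1.5,-4.7,0,-5, 1.5,-4.7,0,-5, 1.5,-4.7,0,-5, 1,-3,0,-5]'
python3 -m inch '[0,0,0,0,0,0,0,0,0,0,0,0,0,0,0,0,0,0,0,0]'
python3 - <<'E'
from station import robot
import cv2,pickle
s=robot.read_state();print(s['time_s'],s['ee_pos'],s['orientation'],s['force'],s['finger_gap'])
c=robot.calibration("wrist");im=robot.get_image("wrist");cv2.imwrite("pics/w1.png",im[:,:,::-1]);print(c)
pickle.dump(c,open("w1.pkl","wb"))
E
```

```text
time_s: 0.6
ee_pos: [0.3503, 0.3241, 0.2473]
orientation: [-2.964, -1.04, 0.001]
force: [0.9, 0.1, 0.5]
finger_gap: 0.629
time_s: 1.1
ee_pos: [0.4205, 0.1046, 0.2475]
orientation: [-3.12, -0.369, -0.0]
force: [-0.1, 0.1, -0.3]
finger_gap: 0.174
time_s: 1.6
ee_pos: [0.4198, 0.1091, 0.2475]
orientation: [3.118, 0.383, -0.0]
force: [-0.1, -0.1, -0.6]
finger_gap: 0.004
1.6 [0.41984562 0.10905828 0.24745516] [ 3.11799482e+00  3.82859855e-01 -2.41692397e-04] [-0.12233    -0.05882572 -0.6170721 ] 0.0041669453064521154
{'camera_matrix': array([[281.23334953,   0.        , 255.16713838],
       [  0.        , 281.23334953, 192.90558109],
       [  0.        ,   0.        ,   1.        ]]), 'k1': -0.06877863337814817, 'extrinsics': array([[ 9.70162856e-01,  2.42453951e-01,  3.39070724e-04,
        -4.33559620e-01],
       [ 2.34355207e-01, -9.38112896e-01,  2.54993787e-01,
        -2.69949493e-02],
       [ 6.21423377e-02, -2.47306038e-01, -9.66942632e-01,
         3.89895136e-01],
       [ 0.00000000e+00,  0.00000000e+00,  0.00000000e+00,
         1.00000000e+00]])}
```

View pics/w1.png

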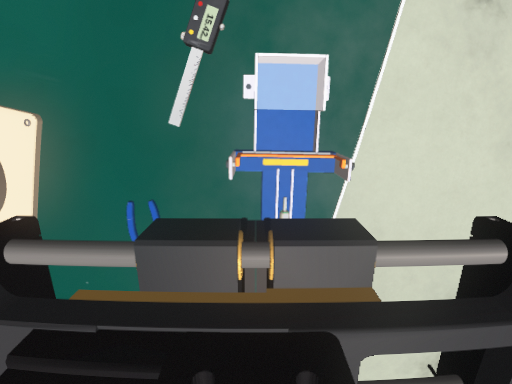

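```bash
python3 -m inch '[1.8,-3.4,0,0, 1.8,-3.4,0,0, 1.8,-3.4,0,0, 1.6,-3.4,0,0, 0,0,0,0]'
python3 -m inch '[0,0,0,0,0,0,0,0,0,0,0,0,0,0,0,0,0,0,0,0]'
python3 - <<'E'
from station import robot
import cv2,pickle
s=robot.read_state();print(s['time_s'],s['ee_pos'],s['orientation'],s['force'],s['finger_gap'])
c=robot.calibration("wrist");im=robot.get_image("wrist");cv2.imwrite("pics/w2.png",im[:,:,::-1])
cv2.imwrite("pics/w2z.png",cv2.resize(im[60:210,160:360,::-1],None,fx=4,fy=4,interpolation=cv2.INTER_CUBIC))
pickle.dump(c,open("w2.pkl","wb"))
E
```

```text
time_s: 2.15
ee_pos: [0.4912, -0.0324, 0.2477]
orientation: [3.118, 0.37, 0.001]
force: [-0.3, 0.0, 0.7]
finger_gap: 0.004
time_s: 2.65
ee_pos: [0.49, -0.0272, 0.2476]
orientation: [-3.118, -0.381, -0.0]
force: [0.2, 0.2, 0.2]
finger_gap: 0.006
2.65 [ 0.49001224 -0.02724202  0.24764536] [-3.11813149e+00 -3.81224093e-01 -3.79915336e-04] [0.22610486 0.241033   0.15497739] 0.006305668197914593
```

View pics/w2z.png

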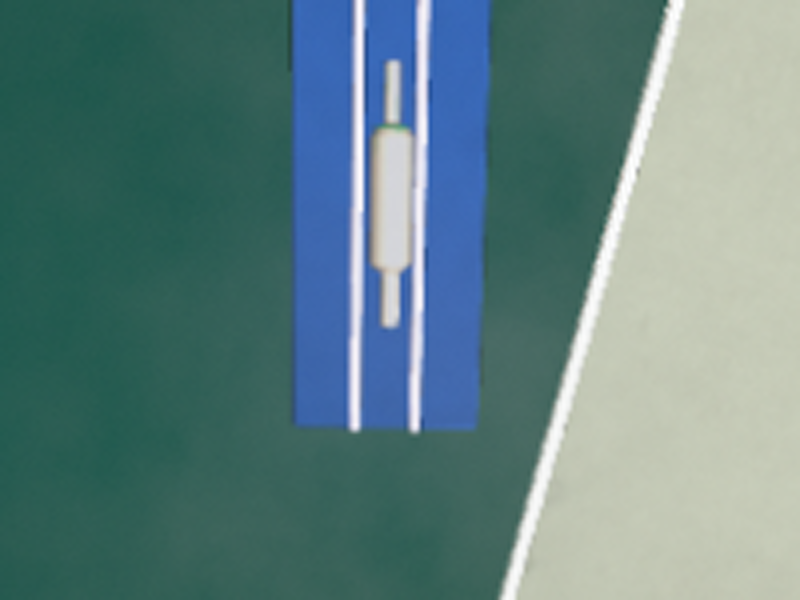

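View pics/w2.png

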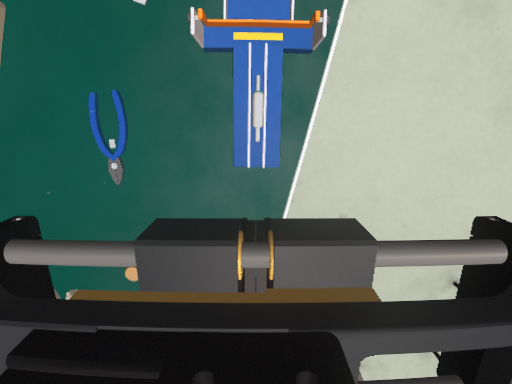

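Run:
```python
import cv2
im=cv2.imread("pics/w2.png")
cv2.imwrite("pics/w2g.png",cv2.resize(im[0:75,180:340],None,fx=5,fy=5,interpolation=cv2.INTER_CUBIC))
```

```text
(no output)
```

View pics/w2g.png

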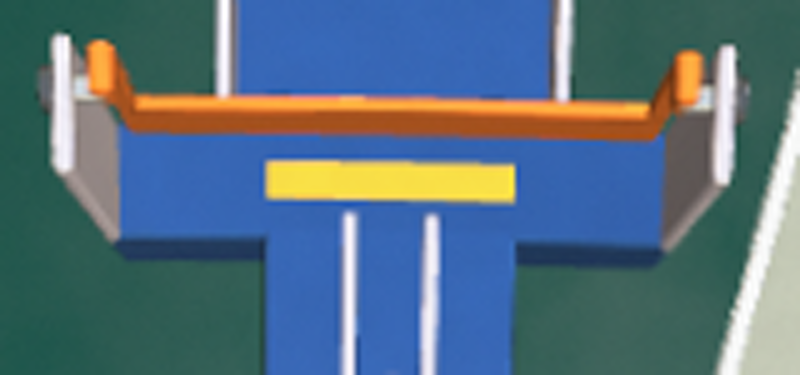

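```bash
cat >> fit.py <<'E'
import pickle
cw=pickle.load(open("w2.pkl","rb"))
z4=lambda u,v:((u+.5)/4-.5+160,(v+.5)/4-.5+60)
z5=lambda u,v:((u+.5)/5-.5+180,(v+.5)/5-.5)
W=[((-30,-165,26),z4(295,427)),((30,-165,26),z4(478,430)),((-9.5,-165,30),z4(355,431)),((9.5,-165,30),z4(414,432)),((-9.5,-17,30),z5(350,213)),((9.5,-17,30),z5(432,216)),((-66,-22,80),z5(65,172)),((66,-22,80),z5(722,184)),((0,0,29),z5(389,137)),]
rw=lambda p:proj(cw,ch2w(p,[x for x,_ in W]))-[u for _,u in W]
print("WRIST")
p0=least_squares(lambda p:rw(p).ravel(),r.x).x;print(p0,np.round(rw(p0),1).tolist())
p1=least_squares(lambda p:np.r_[rw(p).ravel(),res(p)[0].ravel(),res(p)[1].ravel()],r.x).x;print(p1,np.round(rw(p1),1).tolist())
for u in ((390,327),(393,60)):
    g=least_squares(lambda q:(proj(cw,ch2w(p0,[q[0],q[1],33]))-z4(*u)).ravel(),[0,-80]);print(u,g.x)
print("scene/top res under wrist fit",*[np.round(a,1).tolist() for a in res(p0)])
for p in (p0,p1): print(ch2w(p,[[0,-160,26],[0,-131,26],[0,0,26],[0,12,26]]))
np.save("pose.npy",p0)
E
python3 fit.py | sed -n '/WRIST/,$p'
```

```text
WRIST
[0.4510387  0.14247885 0.23013827] [[-0.7, 0.5], [0.1, 0.4], [0.1, 0.3], [0.3, 0.2], [0.0, -0.1], [-0.0, -0.4], [-0.6, -0.0], [0.2, -0.4], [0.6, -0.1]]
[0.45087978 0.14257338 0.22974488] [[-0.9, 0.4], [-0.0, 0.3], [-0.0, 0.1], [0.1, 0.1], [-0.1, -0.2], [-0.2, -0.6], [-0.7, -0.2], [0.1, -0.5], [0.5, -0.2]]
(390, 327) [   0.9398698  -131.54475587]
(393, 60) [  0.63472814 -53.50735772]
scene/top res under wrist fit [[0.6, -1.7], [0.9, -1.6], [0.4, -1.5], [0.3, -1.3], [-0.4, -0.8], [-0.5, -0.8]] [[0.2, -0.2], [-0.6, 1.0], [-0.6, 2.8], [-0.9, 0.1], [-0.6, 0.5]]
[[ 0.48753664 -0.01330273  0.026     ]
 [ 0.48092139  0.01493268  0.026     ]
 [ 0.4510387   0.14247885  0.026     ]
 [ 0.44830136  0.15416247  0.026     ]]
[[ 0.48731643 -0.01322254  0.026     ]
 [ 0.48071229  0.01501547  0.026     ]
 [ 0.45087978  0.14257338  0.026     ]
 [ 0.44814703  0.15425808  0.026     ]]
```

```bash
python3 -m inch '[0.07,0,-4,-0.7, 0,0,-4.5,0, 0,0,-4.5,0, 0,0,-2.9,0, 0,0,-2,0]'
python3 -m inch '[0,0,-0.5,0,0,0,-0.3,0,0,0,0,0,0,0,0,0,0,0,0,0]'
python3 - <<'E'
from station import robot
from h import *
s=robot.read_state();p=np.load("pose.npy");e=s['ee_pos']-[p[0],p[1],0];c,n=np.cos(p[2]),np.sin(p[2])
print(s['time_s'],s['ee_pos'],s['orientation'],s['force'], "chute",c*e[0]+n*e[1],-n*e[0]+c*e[1])
print(2*np.arctan2(s['orientation'][1],s['orientation'][0]))
im=robot.get_image("wrist");cv2.imwrite("pics/w3.png",im[:,:,::-1])
im=robot.get_image("scene");cv2.imwrite("pics/s3.png",cv2.resize(im[130:250,200:360,::-1],None,fx=5,fy=5,interpolation=cv2.INTER_CUBIC))
E
```

```text
time_s: 3.2
ee_pos: [0.4896, -0.0277, 0.0664]
orientation: [3.121, 0.361, -0.004]
force: [1.1, 1.1, 0.1]
finger_gap: 0.005
time_s: 3.7
ee_pos: [0.4914, -0.0277, 0.0615]
orientation: [-3.121, -0.361, -0.003]
force: [0.1, -0.0, -1.7]
finger_gap: 0.001
3.7 [ 0.49143455 -0.02766028  0.06147078] [-3.12050686e+00 -3.60806858e-01 -2.73175527e-03] [ 0.06321804 -0.0248029  -1.66414204] chute 0.0005200079594660997 -0.17486816815804396
-6.052958762541846
```

View pics/w3.png

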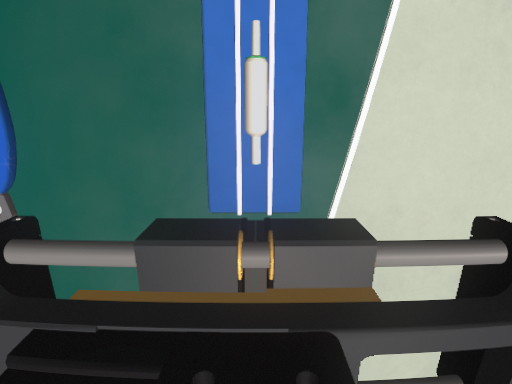

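View pics/s3.png

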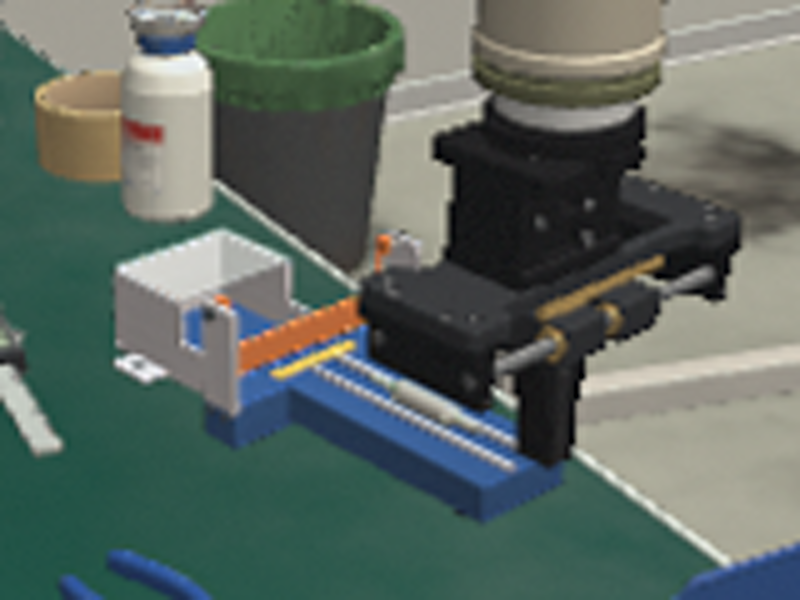

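```bash
python3 -m inch '[-0.05,0,-0.2,0,-0.114,0.487,-0.2,0,-0.114,0.487,0,0,-0.114,0.487,0,0,-0.114,0.487,0,0]'
python3 -m inch '[-0.114,0.487,0,0,-0.068,0.292,0,0,-0.068,0.292,0,0,-0.068,0.292,0,0,-0.068,0.292,0,0]'
cat > st.py <<'E'
import sys
from station import robot
from h import *
s=robot.read_state();p=np.load("pose.npy");e=s['ee_pos']-[p[0],p[1],0];c,n=np.cos(p[2]),np.sin(p[2])
print(s['time_s'],s['ee_pos'],s['force'], "chute mm",1e3*(c*e[0]+n*e[1]),1e3*(-n*e[0]+c*e[1]))
o=s['orientation'];print("jaw deg",np.degrees(2*np.arctan(o[1]/o[0])),"want",np.degrees(p[2]))
if len(sys.argv)>1:
  im=robot.get_image("wrist");cv2.imwrite(f"pics/{sys.argv[1]}w.png",im[:,:,::-1])
  im=robot.get_image("scene");cv2.imwrite(f"pics/{sys.argv[1]}s.png",cv2.resize(im[130:250,200:360,::-1],None,fx=5,fy=5,interpolation=cv2.INTER_CUBIC))
E
python3 st.py a
```

```text
time_s: 4.3
ee_pos: [0.4856, -0.0077, 0.0566]
orientation: [-3.121, -0.361, -0.0]
force: [-0.1, 0.7, 0.3]
finger_gap: 0.002
time_s: 4.8
ee_pos: [0.4819, 0.0083, 0.0566]
orientation: [3.121, 0.36, 0.0]
force: [-0.3, 0.8, 1.0]
finger_gap: 0.0
4.8 [0.48187115 0.0083464  0.05660379] [-0.30384832  0.78692694  1.02934171] chute mm -0.5776990238316703 -137.6292861858183
jaw deg 13.175777227366181 want 13.1859513821627
```

View pics/aw.png

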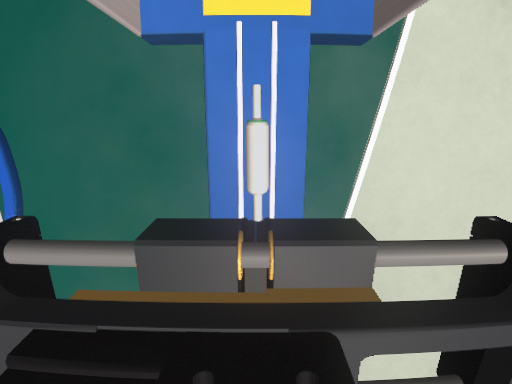

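View pics/as.png

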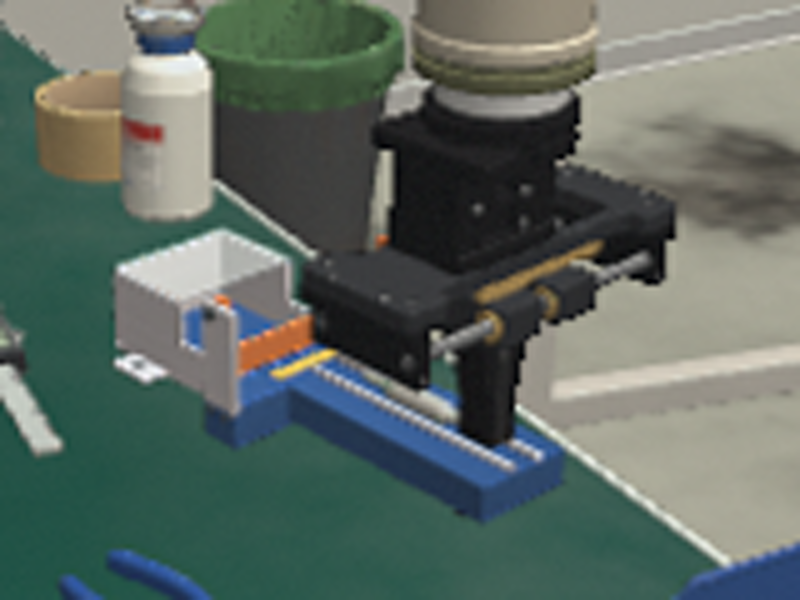

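```bash
python3 -m inch '[-0.068,0.292,0.08,0,-0.091,0.389,0,0,-0.091,0.389,0,0,-0.091,0.389,0,0,-0.091,0.389,0,0]'
python3 -m inch '[-0.091,0.389,0,0,-0.091,0.389,0,0,-0.091,0.389,0,0,-0.068,0.292,0,0,-0.045,0.195,0,0]'
python3 -c "
from station import robot;import pickle;pickle.dump(robot.calibration('wrist'),open('wb.pkl','wb'))"
python3 st.py b
```

```text
time_s: 5.4
ee_pos: [0.4775, 0.0271, 0.0574]
orientation: [-3.121, -0.361, -0.0]
force: [0.2, -0.5, 0.8]
finger_gap: 0.006
time_s: 5.9
ee_pos: [0.4736, 0.0436, 0.0574]
orientation: [-3.121, -0.361, -0.0]
force: [0.1, -0.3, 0.6]
finger_gap: 0.004
5.9 [0.47361598 0.04360427 0.05737672] [ 0.13150063 -0.33232449  0.61349543] chute mm -0.572468086232767 -101.41788479448327
jaw deg 13.197842088339018 want 13.1859513821627
```

View pics/bw.png

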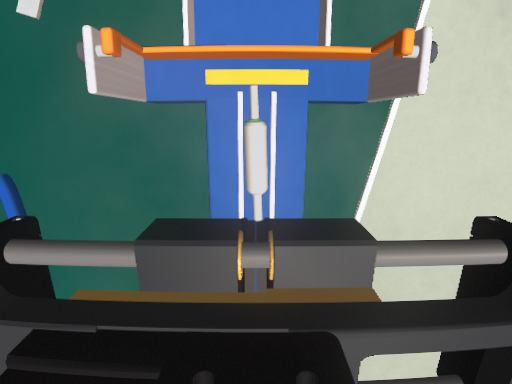

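```bash
python3 - <<'E'
from h import *
import pickle
p=np.load("pose.npy");c=pickle.load(open("wb.pkl","rb"))
for u in ((253.5,86),):
    g=least_squares(lambda q:(proj(c,ch2w(p,[q[0],q[1],33]))-u).ravel(),[0,-80]);print(g.x,g.x[1]-78)
# pose refit check with rib ends, row ~92
W=[((-9.5,-17,30),(240,93)),((9.5,-17,30),(273.5,93)),((0,0,29),(257,59))]
print(proj(c,ch2w(p,[w[0] for w in W])))
E
python3 - <<'E'
import cv2
im=cv2.imread("pics/bw.png");cv2.imwrite("pics/bwz.png",cv2.resize(im[30:130,180:340],None,fx=5,fy=5,interpolation=cv2.INTER_CUBIC))
E
```

```text
[ -1.80724485 -14.53012411] -92.53012411112978
[[239.67408039  91.27042249]
 [273.89288734  91.30995507]
 [256.83293003  59.20021734]]
```

View pics/bwz.png

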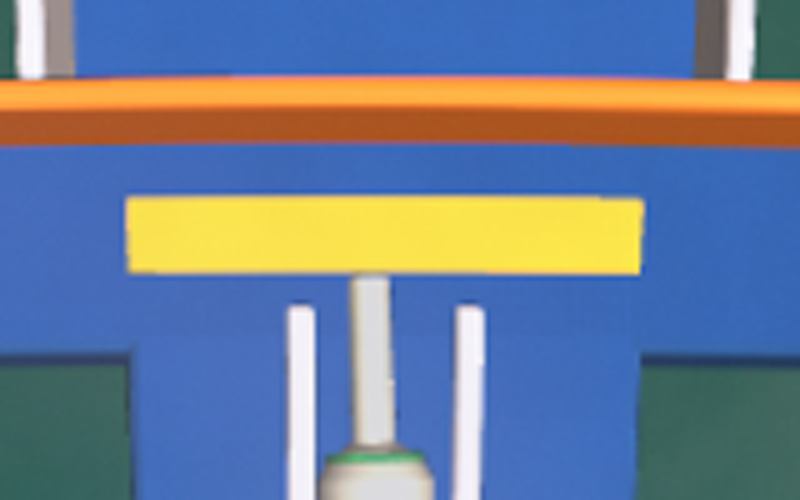

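```bash
python3 -m inch '[-0.068,0.292,0,0,-0.091,0.389,0,0,-0.091,0.389,0,0,-0.091,0.389,0,0,-0.091,0.389,0,0]'
python3 -m inch '[-0.091,0.389,0,0,-0.091,0.389,0,0,-0.091,0.389,0,0,-0.091,0.389,0,0,-0.091,0.389,0,0]'
python3 -m inch '[-0.091,0.389,0,0,-0.091,0.389,0,0,-0.091,0.389,0,0,-0.068,0.292,0,0,-0.068,0.292,0,0]'
python3 st.py c
```

```text
time_s: 6.5
ee_pos: [0.4693, 0.0621, 0.0574]
orientation: [-3.121, -0.361, -0.0]
force: [0.0, 0.2, -0.3]
finger_gap: 0.004
time_s: 7.0
ee_pos: [0.4648, 0.0815, 0.0574]
orientation: [-3.121, -0.361, -0.0]
force: [-0.1, -0.6, -0.2]
finger_gap: 0.003
time_s: 7.5
ee_pos: [0.4607, 0.099, 0.0574]
orientation: [-3.121, -0.361, -0.0]
force: [-0.4, -0.6, 0.2]
finger_gap: 0.005
7.5 [0.46070231 0.09895618 0.05737481] [-0.37762417 -0.62742774  0.24640496] chute mm -0.5192242889861202 -44.57957415602769
jaw deg 13.186842082804729 want 13.1859513821627
```

View pics/cw.png

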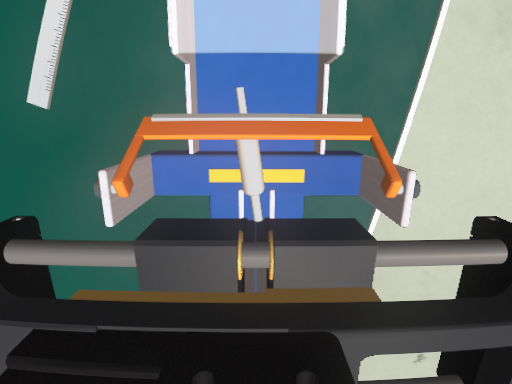

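View pics/cs.png

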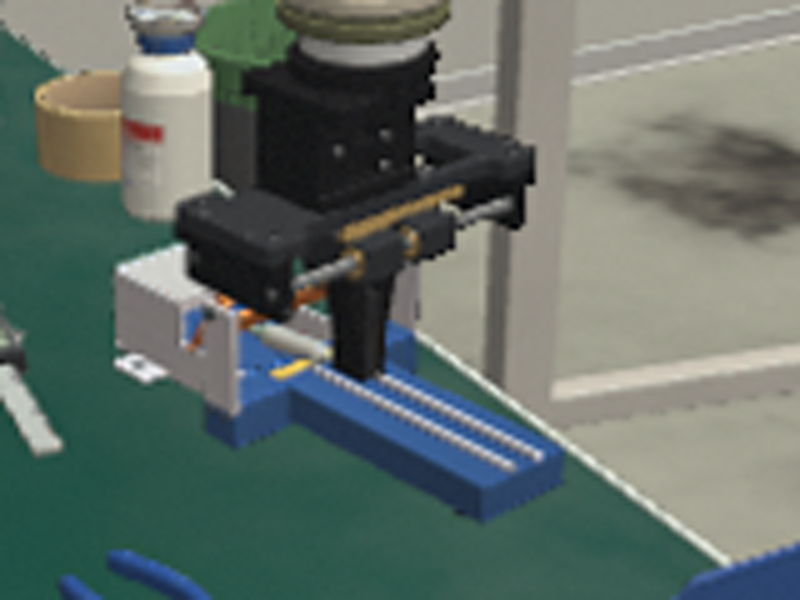

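```bash
python3 -m inch '[-0.068,0.292,0,0,-0.068,0.292,0,0,-0.068,0.292,0,0,-0.068,0.292,0,0,-0.068,0.292,0,0]'
python3 -m inch '[-0.068,0.292,0,0,-0.068,0.292,0,0,-0.068,0.292,0,0,-0.068,0.292,0,0,-0.068,0.292,0,0]'
python3 st.py d
```

```text
time_s: 8.1
ee_pos: [0.4573, 0.1136, 0.0574]
orientation: [-3.121, -0.361, -0.0]
force: [-0.3, 0.0, 0.2]
finger_gap: 0.002
time_s: 8.6
ee_pos: [0.4539, 0.1282, 0.0574]
orientation: [-3.121, -0.361, -0.0]
force: [-0.3, -0.2, 0.6]
finger_gap: 0.009
8.6 [0.45387141 0.12818531 0.05737223] [-0.25243022 -0.21860393  0.63663828] chute mm -0.5025091777196627 -14.562859828969048
jaw deg 13.187980665004918 want 13.1859513821627
```

View pics/dw.png

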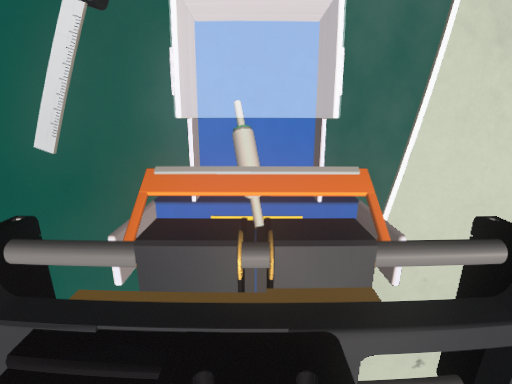

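View pics/ds.png

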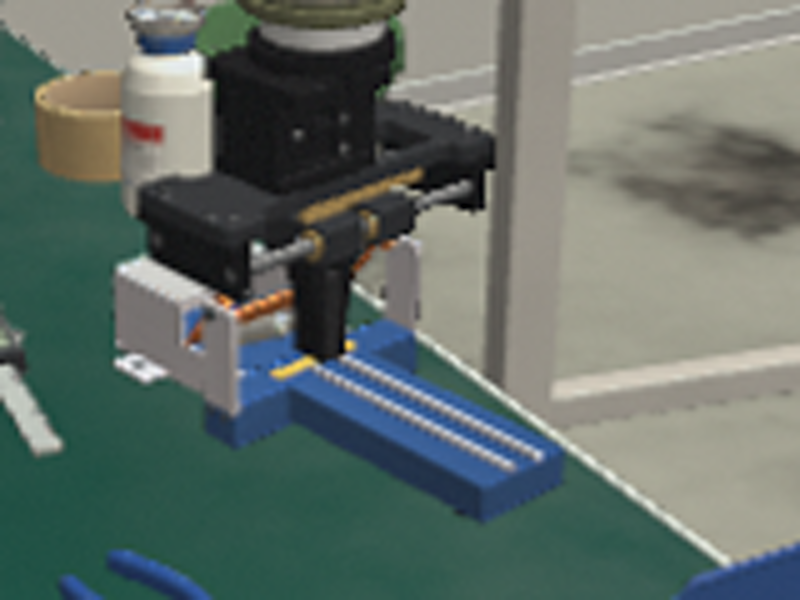

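```bash
python3 -m inch '[-0.068,0.292,0,0,-0.068,0.292,0,0,-0.068,0.292,0,0,-0.068,0.292,0,0,-0.068,0.292,0,0]'
python3 -m inch '[-0.046,0.195,0,0,0,0,0,0,0,0,0,0,0,0,0,0,0,0,0,0]'
python3 st.py e
```

```text
time_s: 9.2
ee_pos: [0.4505, 0.1428, 0.0574]
orientation: [-3.121, -0.361, -0.0]
force: [0.7, -0.7, 1.1]
finger_gap: 0.006
time_s: 9.7
ee_pos: [0.4501, 0.1444, 0.0574]
orientation: [3.121, 0.36, 0.0]
force: [-0.1, -0.5, -0.8]
finger_gap: 0.003
9.7 [0.45007675 0.14436404 0.05735103] [-0.1223493  -0.52051531 -0.7621992 ] chute mm -0.5065538399332835 2.054917421341415
jaw deg 13.178070425352455 want 13.1859513821627
```

View pics/ew.png

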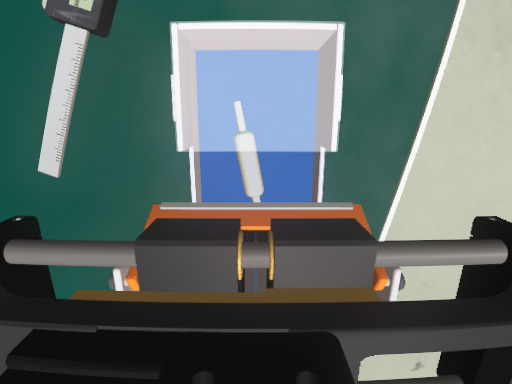

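View pics/es.png

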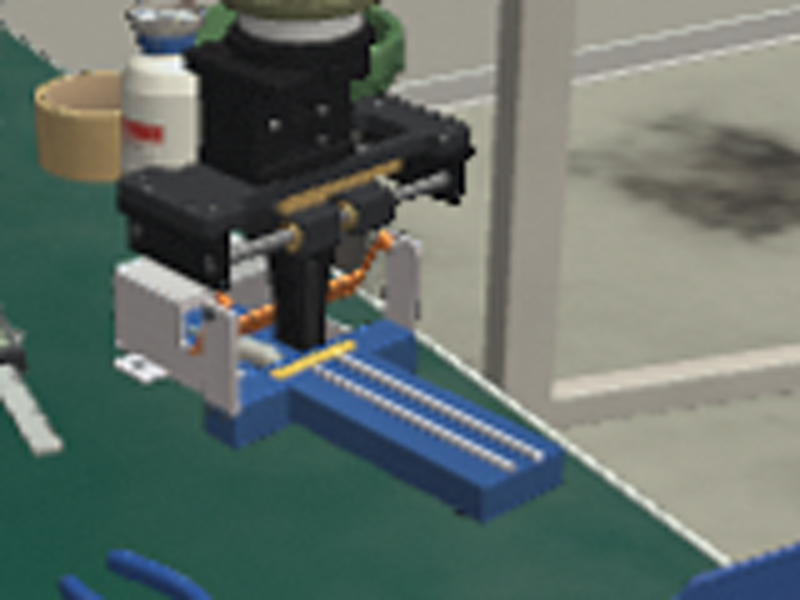

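Run:
```python
from h import *
from station import robot
p=np.load("pose.npy");c=robot.calibration("wrist")
for z in (14.5,22,33):
  f=[least_squares(lambda q:(proj(c,ch2w(p,[q[0],q[1],z]))-u).ravel(),[0,40]).x for u in ((238.5,102),(258,203),(245,135),(254,196))];print(z,f)
im=cv2.imread("pics/ew.png");cv2.imwrite("pics/ewz.png",cv2.resize(im[90:220,180:340],None,fx=4.6,fy=4.6,interpolation=cv2.INTER_CUBIC))
```

```text
14.5 [array([-11.0036893 ,  81.62105138]), array([ 1.1131743, 17.1107534]), array([-7.17269547, 61.64877206]), array([-1.54828544, 21.94693097])]
22 [array([-10.58114104,  81.19191367]), array([ 1.02927288, 19.37795863]), array([-6.91027162, 62.05441756]), array([-1.52094558, 24.01199803])]
33 [array([-9.9614036 , 80.56251168]), array([ 0.90621746, 22.70319295]), array([-6.52538331, 62.64936431]), array([-1.48084711, 27.04076305])]
```

View pics/ewz.png

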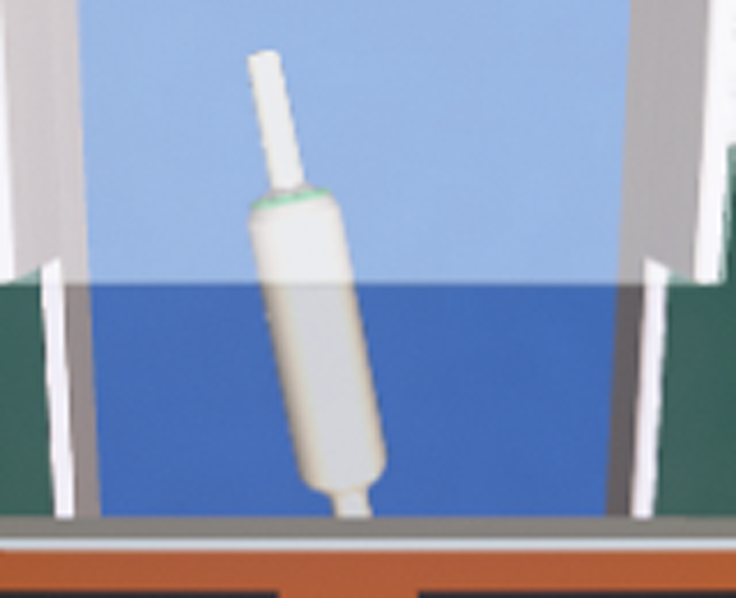

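Run:
```python
from h import *
from station import robot
p=np.load("pose.npy");c=robot.calibration("wrist");cs=robot.calibration("scene")
for z in (14.5,20,26,32,38):
  f=[least_squares(lambda q:(proj(c,ch2w(p,[q[0],q[1],z]))-u).ravel(),[0,40]).x for u in ((254,196),(245,135))]
  print(z,[(proj(cs,ch2w(p,[*x,z]))-[199.6,129.6])[0]*5 for x in f])
im=cv2.imread("pics/es.png");cv2.imwrite("pics/esz.png",cv2.resize(im[230:430,100:360],None,fx=3,fy=3))
```

```text
14.5 [array([271.7695392 , 361.95772278]), array([218.08107792, 341.11561187])]
20 [array([269.95214031, 352.23300435]), array([217.84841727, 332.17343554])]
26 [array([267.9642895 , 341.59653145]), array([217.59347986, 322.38118751])]
32 [array([265.970939  , 330.93096343]), array([217.33735822, 312.54988689])]
38 [array([263.97204909, 320.23609033]), array([217.08004246, 302.67923104])]
```

View pics/esz.png

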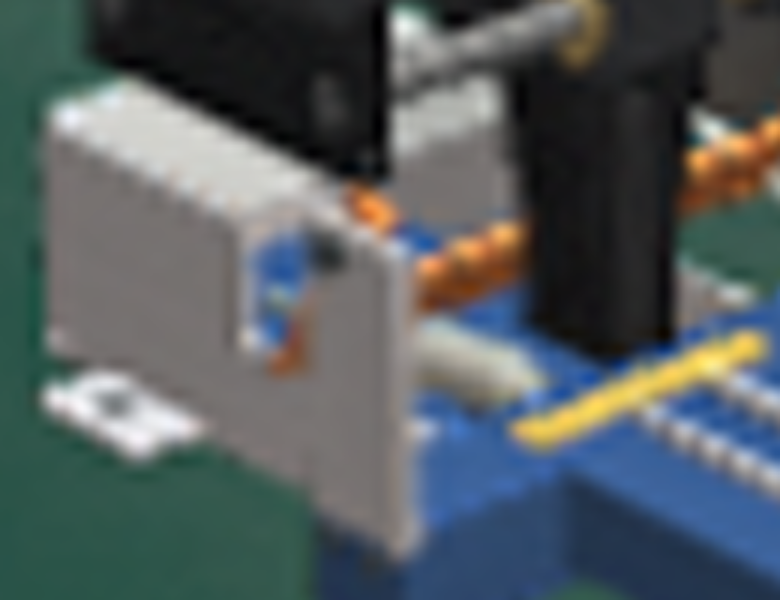

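```bash
python3 -m inch '[-0.034,0.146,0,0,-0.034,0.146,0,0,0,0,0,0,0,0,0,0,0,0,0,0]'
python3 st.py f
python3 - <<'E'
from h import *
from station import robot
p=np.load("pose.npy");c=robot.calibration("wrist")
im=cv2.imread("pics/fw.png");cv2.imwrite("pics/fwz.png",cv2.resize(im[90:220,180:340],None,fx=4.6,fy=4.6,interpolation=cv2.INTER_CUBIC))
print(proj(c,ch2w(p,[[-11,81.6,14.5],[-1.5,21.95,14.5]])))
E
```

```text
time_s: 10.3
ee_pos: [0.4494, 0.1474, 0.0574]
orientation: [-3.121, -0.361, -0.0]
force: [0.2, -1.2, 0.2]
finger_gap: 0.01
10.3 [0.44941936 0.1474161  0.05738393] [ 0.22940539 -1.19851294  0.23422687] chute mm -0.45040384240249937 5.176471603728765
jaw deg 13.188672639077875 want 13.1859513821627
[[238.50340275 107.22922726]
 [254.00387867 200.46338781]]
```

View pics/fwz.png

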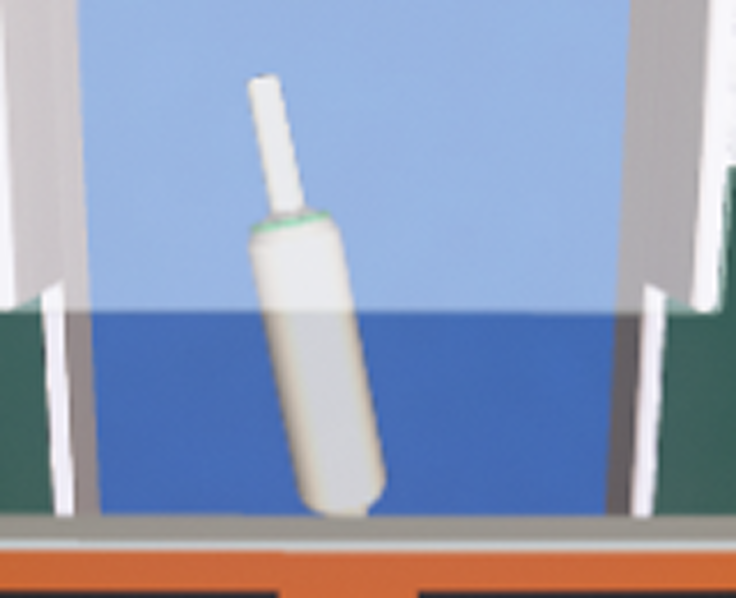

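```bash
python3 -m inch '[0.068,-0.292,0,0,0.114,-0.487,0,0,0.114,-0.487,0,0,0.114,-0.487,0,0,0.114,-0.487,0,0]'
python3 -m inch '[0.114,-0.487,0,0,0.114,-0.487,0,0,0.182,-0.779,0,0,0.228,-0.974,0,0,0.228,-0.974,0,0]'
python3 -m inch '[0.228,-0.974,0,0,0.228,-0.974,0,0,0.228,-0.974,1,0,0.228,-0.974,2,0,0.228,-0.974,3,0]'
python3 -m inch '[0,-1,4,0,0,-1,4,0,0,0,3,0,0,0,1,0,0,0,0,0]'
python3 -m inch '[0,0,0,0,0,0,0,0,0,0,0,0,0,0,0,0,0,0,0,0]'
python3 st.py g
python3 - <<'E'
from station import robot
import cv2
im=robot.get_image("top");cv2.imwrite("pics/gt.png",im[:,:,::-1])
im=cv2.imread("pics/gw.png");cv2.imwrite("pics/gwz.png",cv2.resize(im[0:130,160:360],None,fx=4,fy=4,interpolation=cv2.INTER_CUBIC))
E
```

```text
time_s: 10.9
ee_pos: [0.4547, 0.1244, 0.0574]
orientation: [-3.121, -0.36, -0.0]
force: [0.0, -0.2, -0.6]
finger_gap: 0.006
time_s: 11.4
ee_pos: [0.4635, 0.087, 0.0574]
orientation: [3.121, 0.36, 0.0]
force: [0.0, 0.2, 0.0]
finger_gap: 0.008
time_s: 11.9
ee_pos: [0.474, 0.0381, 0.1177]
orientation: [3.12, 0.36, -0.004]
force: [1.5, 0.1, 0.2]
finger_gap: 0.006
time_s: 12.4
ee_pos: [0.4754, 0.0191, 0.2389]
orientation: [-3.12, -0.36, -0.004]
force: [0.2, -0.2, 0.1]
finger_gap: 0.006
time_s: 12.9
ee_pos: [0.4745, 0.0193, 0.237]
orientation: [3.121, 0.361, -0.001]
force: [0.1, -0.1, 0.8]
finger_gap: 0.005
12.9 [0.47453954 0.0192515  0.23696198] [ 0.05877043 -0.10495122  0.80450124] chute mm -5.228416313137935 -125.33926730651726
jaw deg 13.189838921964993 want 13.1859513821627
```

View pics/gwz.png

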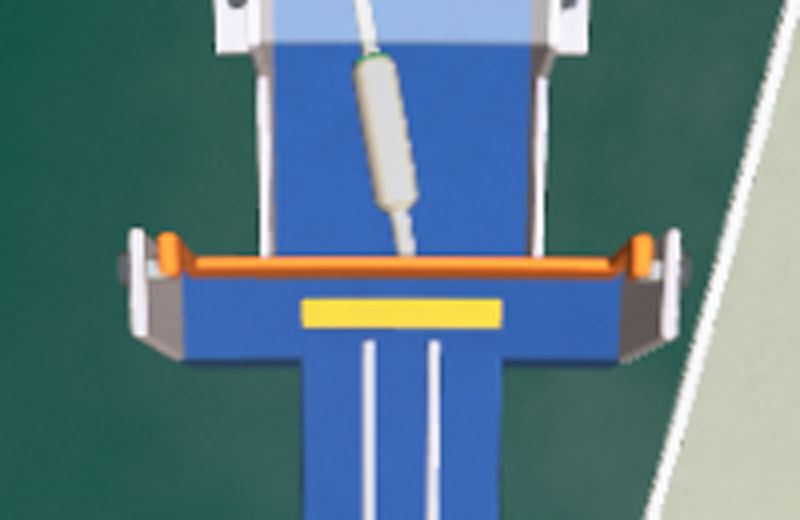

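View pics/gs.png

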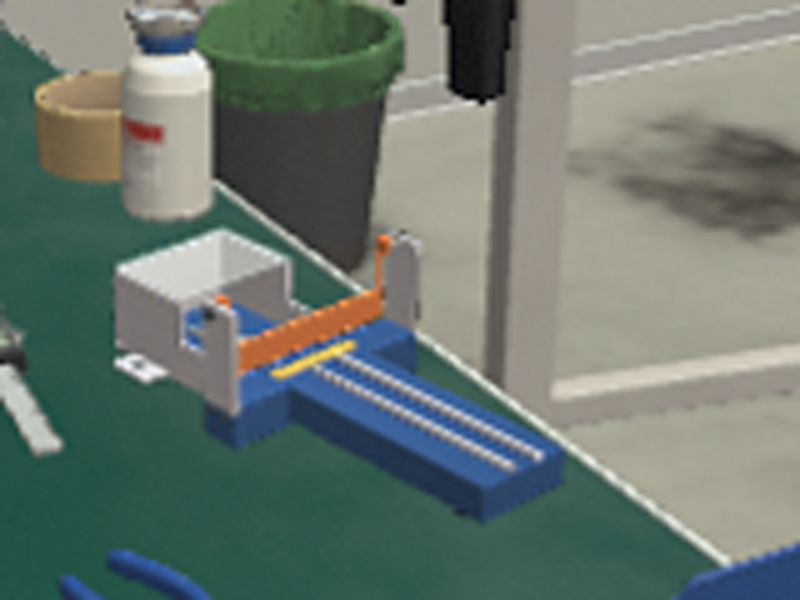

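View pics/gt.png

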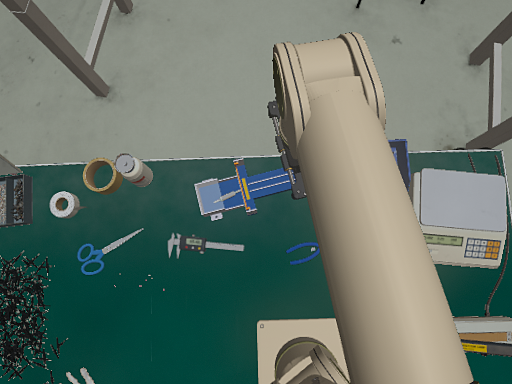

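Run:
```python
from h import *
from station import robot
p=np.load("pose.npy");c=robot.calibration("wrist");ct=robot.calibration("top")
im=cv2.imread("pics/gt.png");cv2.imwrite("pics/gtz.png",cv2.resize(im[150:225,185:305],None,fx=6.5,fy=6.5,interpolation=cv2.INTER_CUBIC))
for z in (14.5,24):
 print(z,[least_squares(lambda q:(proj(c,ch2w(p,[q[0],q[1],z]))-(160+u[0]/4,u[1]/4)).ravel(),[0,40]).x for u in ((376,57),(399,209))])
print((proj(ct,ch2w(p,[[-11,81.6,14.5],[2,5,14.5],[2,5,26]]))-[185,150])*6.5)
```

```text
14.5 [array([-6.74129876, 63.75427148]), array([ 0.0730778 , 21.76559144])]
24 [array([-6.7078003 , 60.58667341]), array([-0.07357293, 19.70803281])]
[[186.30845615 333.06834308]
 [360.99231996 254.28313481]
 [359.1682736  249.01377902]]
```

View pics/gtz.png

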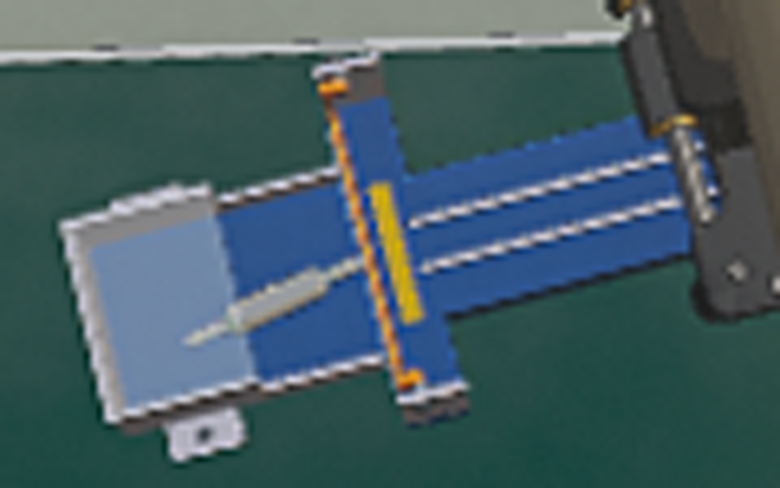

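```bash
python3 -c "
from station import robot
print(robot.job_done())"
```

```text
the job is handed in; nothing more can be done
None
```

I pushed the gauge with shut fingertips along its lane, at 30–40 mm/s, through the flap and off the step. It dropped into the return tray. I then drew the fingers back, raised them clear and handed the job in at about 13 s.

**Gauge:** it is lying in the tray, turned about 10° from the lane.
- Sighting from two wrist poses puts the rear of its thick middle at y ≈ 22, z ≈ 14 mm. That is the height of a gauge lying on the tray floor, not one leaning on the step.
- It stayed still when I moved the fingers 3 mm further, so it was already free of them.
- The same check on the front of the thick middle gave z ≈ 20 mm, about 5 mm higher. I put that down to picking slightly different pixels.
- Its rear end is only about 0–1 mm past the step in plan, partly hidden behind the flap.

**Flap:** the scene and wrist pictures show it hanging shut.

**Other objects:** the bottle and caliper look unmoved in the last pictures. The stamp was behind the arm in the last top picture and I made no final check of it. The arm never went near it.

**Forces and positions:** the wrist force readings at the end of each move stayed under about 2 N. The scene camera's fit of the chute differed by up to about 3 px from the wrist camera's, so I used the wrist fit. The gauge's measured length of 78 mm agreed with it.

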